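Find the concealed catch and open the dust extractor's filter lid

TASK

Open the filter lid of the low dust extractor on the bench, gripping nothing: with the fingertips feel gently along the flat strip in front of the lid for the flush push plate of its concealed catch, and press it right in so that the lid springs part-way up. Then take the fingers off the plate and, with the outside of the fingers, push the lid up and back until it rests fully open against its stop; leave the loose things on the bench where they are.

Things in the scene. Friction and masses are not known exactly. Their poses are not given: they have to be found in the camera images.
- extractor: The dust extractor: a fixed off-white sheet-steel box 280 mm deep, 380 mm wide, 125 mm high. Flat top, front to back: a strip 74 mm deep over the full width, the lid, a 67 mm rear part. Origin at the centre of its underside; x towards its back (away from the robot), y left, z up.
- strip (a point): Middle of the strip, on its surface; axes as the extractor's. The catch's push plate is let into the strip: its centre is on the strip's long middle line (along y), anywhere from 50 mm left to 50 mm right of this point. Where is not given: see it, or feel for it by touching down along the line. All the rest of the strip is rigid.
- catch (a joint): How far the push plate is pressed in, m: 0 at rest, 0.008 fully in. Grey plastic rectangle, 46 mm (x) by 60 mm (y), in an opening 1.5 mm larger all round; its top is 2 mm below the strip's surface. It goes straight down, yields from about 1.3 N and is in at about 4 N; a tip must lie wholly within the opening, or its edge stops it. The lid is freed before 6 mm. The plate springs back when let go.
- lid (a joint): Lid angle, rad: 0 shut, level with the top (at the start); 1.9 fully open on its stop, leaning back 19 degrees past upright. Freed, a small spring raises it to about 1.05 within a second and keeps it there. Let go between 1.05 and 1.57 it sinks back to 1.05; beyond 1.6 its weight carries it slowly to the stop. Push it with a rising motion, under 5 N: pushed level its edge may stick to the finger.
- lid_edge (a point): Middle of the lid's free front edge, moving with the lid: x from edge to hinge, z out of its top face. Steel plate 4 mm thick, 300 mm wide, free edge 134 mm from the hinge line; under it, just behind the edge, a striker rod 240 mm long hangs, its lowest point 14 mm below the underside. Shut, the edge is 42 mm behind the strip's middle line.
- lid_hinge (a point): Middle of the lid's hinge line, 2 mm above the extractor's top, 176.5 mm behind the middle of the strip; the line runs along y of the strip. Fixed to the extractor; axes as for the strip.
- glue_tin: Loose glue tin, 80 mm in diameter and 105 mm high, upright on the bench beside the extractor; origin at the centre of its underside. Not to be moved.
- sleeve: Loose upright sanding sleeve (open tube), 76 mm in diameter and 60 mm high; origin at the centre of its underside. Not to be moved.
- last: Loose wooden shoe last, about 250 mm long along its x, 85 mm wide and 98 mm high; origin at the middle of its underside. Not to be moved.

How it is judged:
On the way, in this order (a step that is already met when the one before it is completed fails the run):
1. the push plate of the catch is pressed in (over 2 mm of its 8 mm; the lid is freed later still) (value of joint catch above 0.002 m), for 0.05 s.
2. the plate has been let go (under 1.5 mm) with the lid sprung part-way up (over 0.5 rad) (value of joint catch below 0.0015 m and value of joint lid above 0.5 rad), for 0.1 s.
At the end, for the whole second after the job is handed in: The lid rests open against its stop (over 1.8 rad of 1.9, still), the push plate is back out (under 1.5 mm in), and each loose thing is within 20 mm of where it stood (value of joint lid above 1.8 rad and velocity of joint lid between -0.05 and 0.05 rad/s and value of joint catch below 0.0015 m and distance of each of glue_tin, sleeve, last from where it was at the start of the episode below 0.02 m); the robot touches nothing.
It fails at once if a loose thing on the bench is shoved, lifted or carried (more than 20 mm) (distance of any of glue_tin, sleeve, last from where it was at the start of the episode above 0.02 m).
It fails at once if the extractor or its lid is struck or pressed hard (over 60 N) (contact force between any of the arm, the fingers and extractor above 60 N).
It also fails if it takes over 64 s, if anything falls off the work surface, if the arm or the gripper's body presses on something with over 40 N, if the wrist force passes 120 N, or if a joint passes its speed limit or range.

ROBOT

A 7-joint arm with a two-finger parallel gripper is mounted at the origin on the work surface. World frame = base frame: x ahead of the robot, y to its left, z up, the work surface at z = 0. Lengths are in m, angles in rad, forces in N, time in s.
With the tool pointing down it reaches from about 0.4 to 0.85 m from the base axis. Payload 4.5 kg.
Tool frame: the origin (TCP) lies at the very end of the fingers, on their centre line; the grasp point (between the pads) lies 19 mm behind it; z points along the fingers, y is the line along which they close (so a half turn about z gives the same grasp; the last joint's range is limited). The gripper opens to 88 mm and grips with 3 to 60 N. Pads are 18 mm wide; open, the fingers measure 123 mm over their backs; the gripper's body (75 mm by 187 mm) begins 45 mm behind the grasp point.
Start: joints at [1.206, 0.689, -0.195, 1.565, 0.157, 0.902, -0.215], TCP at [0.243, -0.576, 0.2] pointing down, gripper open.
Joint ranges: [-3.01, 3.01], [-0.46, 2.08], [-1.47, 1.51], [0.13, 2.56], [-1, 4.14], [0.04, 2.09], [-2.66, 2.66]. Speed limits (rad/s): [2.57, 2.57, 3.14, 3.14, 3.14, 3.14, 3.14].

INTERFACE

Orientations are given as a unit quaternion [x, y, z, w].
In Python, from plant import r gives the robot as it stands. The module is installed in compiled form; this text tells all that it offers.
- The arm moves only by the tool step_arm, never from a script. Its argument "increments" is a list of rows, each a list of 2 entries, a list of its own where there are three numbers: the shift along the world's x, y, z in cm, then the turn, a rotation vector about the world's x, y, z in degrees. A call has exactly 10 rows; each row shifts and turns the commanded pose from where the row before left it; what a row does not reach is not made up. A row lasts 1/10 s, in which the tool goes at most 50 mm and 8.59 degrees, less where a joint would pass 70% of its speed; a pose out of reach is approached as far as the arm can. A call is refused whole if a number of a shift passes 5 or a number of a turn 8.59, either way. A call with a gripper value outside its range is refused whole. "fingers" is the opening, from 0 (shut) to 1 (fully open), set as the call begins (left out, the last holds). The fingers move at their own pace and stop on an object; "grip_force" is the grip in N (left out, the last holds). Time passes only in rows, so rows that do not move let the fingers close, or fill a call up. It gives the time, the measured TCP pose, the force, the opening and the grip force at its end, in the units of the state.
- r.get_state(): the state, without advancing time (a new reading comes with each control period).
- r.snapshot(name): name is "scene" or "top" or "wrist"; returns (picture, depth): 420x560x3 uint8, red, green, blue; 420x560 float32, m along the optical axis (not along the pixel's ray), 0 where there is no reading.
- r.calibration(name): a dict with "fov_y" (degrees; the focal length in pixels is half the picture's height over the tangent of half this angle, whatever the lens; pixels are square), "cx", "cy" (the principal point, pixels), "R" (3x3) and "t" (3): a world point X has camera coordinates R X + t. Camera axes: x right, y down, z forward; pixel columns grow to the right and rows downward; lengths in m; the calibration is good to about 2 mm. A picture is of the moment at which its call begins: read the wrist's pose just before it. calibration takes no time and is no camera call; for the wrist camera it gives the pose at the moment of the call.
- r.finish_job(): hands the job in; it is judged then, once.
The state is a dict: "clock": time; "q": joint angles; "qd": joint speeds; "joint_torque": joint torques, N m; "tool_pos": TCP position; "eef_rot": TCP orientation; "contact_force": force on the tool from outside, world axes, zero at the start; "moment": the same for the moment, N m; "opening": opening from 0.0 (shut) to 1.0 (fully open); "finger_force": force on a finger pad.
Only numpy, scipy, OpenCV 4.12 (cv2) and the standard library are available. Lean on these libraries where they do the work, as an engineer would, in place of code of your own. Each camera call takes 0.05 s, during which the arm holds its last target. There are 200 camera calls.

## Working session

There is one attempt and no reset: what is moved stays moved. The work goes in short steps, Python scripts to look and compute and a tool call to move; the robot and the scene stay as the last step left them, time stands still between calls to the robot, and variables do not carry over. Pictures are saved under pics/ and viewed, at most 10 in all, crops included, and the job is handed in when it is done.

Besides the shell and the picture viewer there is one more tool, called after "Emit:" as name([rows], argument=value, ...), one row to a line, values as JSON. step_arm: Moves the arm, as the interface text tells. Its arguments: {"type":"object","properties":{"increments":{"type":"array","items":{"type":"array"}},"fingers":{"type":"number"},"grip_force":{"type":"number"}},"required":["increments"]}

```bash
mkdir -p pics
cat > h.py <<'E'
import numpy as np,cv2
from plant import r
def pts(n,d,c):
    f=210/np.tan(np.radians(c["fov_y"])/2); v,u=np.mgrid[0:420,0:560]
    P=np.stack([(u-c["cx"])/f*d,(v-c["cy"])/f*d,d],-1)
    R=np.array(c["R"]);t=np.array(c["t"])
    return (P-t)@R
def snap(n,save=None):
    c=r.calibration(n); p,d=r.snapshot(n)
    if save: cv2.imwrite(f"pics/{save}.png",p[:,:,::-1])
    return p,d,pts(n,d,c)
E
python3 - <<'E'
from h import *
for n in("scene","top"):
    p,d,P=snap(n,n); np.savez(f"{n}.npz",p=p,d=d,P=P)
a=cv2.imread("pics/scene.png");b=cv2.imread("pics/top.png")
cv2.imwrite("pics/both.png",cv2.resize(np.vstack([a,b]),(400*1,600)))
s=r.get_state();print(s["tool_pos"],s["eef_rot"],s["contact_force"],s["clock"])
E
```

```text
[ 0.24241361 -0.57541989  0.19919163] [ 9.80174872e-01  1.98132730e-01 -2.19611083e-04 -7.71064286e-04] [-0.0273801  -0.37785755  1.24066543] 0.1
```

View pics/top.png

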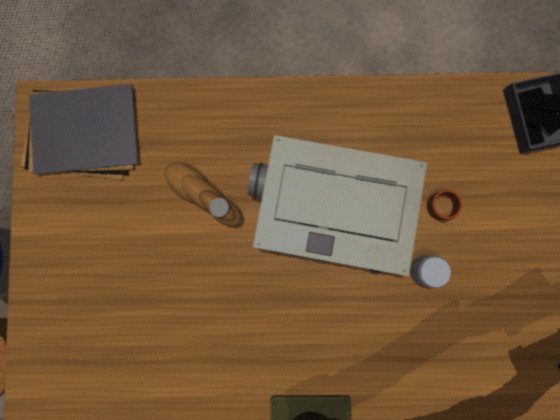

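View pics/scene.png

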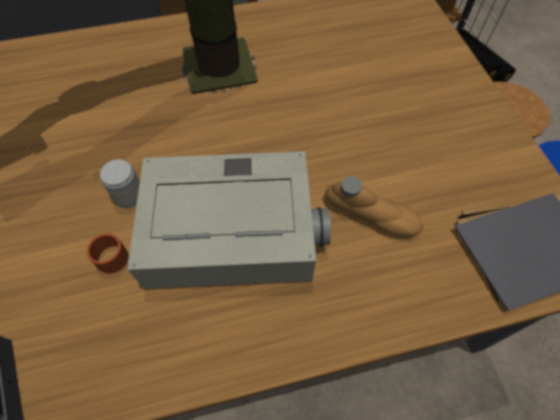

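The top view shows the plate as a dark grey rectangle at about (320,244). The extractor is centred near (341,207), the tin is at (433,271), the sleeve at (445,205) and the last at (200,195).

Run:
```python
from h import *
for n,(u,v) in(("top",(320,244)),("scene",(238,167))):
    z=np.load(n+".npz");p=z["p"];P=z["P"]
    m=(np.abs(P[...,2]-.125)<.012).astype(np.uint8)
    k,l,st,_=cv2.connectedComponentsWithStats(m); b=l==1+np.argmax(st[1:,4])
    xy=P[b][:,:2]; rc=cv2.minAreaRect((xy*1000).astype(np.float32)); print(n,rc,np.median(P[b][:,2]))
    g=p.mean(2); w=np.zeros_like(m); w[v-18:v+18,u-22:u+22]=1
    print("plate lum",g[v,u],"strip lum",g[v,u-30])
    pm=((g<(g[v,u]+g[v,u-30])/2)&(w>0)).astype(np.uint8)
    k,l,st,_=cv2.connectedComponentsWithStats(pm); q=P[l==l[v,u]]
    print("plate",np.median(q,0),cv2.minAreaRect((q[:,:2]*1000).astype(np.float32)),len(q))
z=np.load("top.npz");P=z["P"]
for nm,(u,v) in dict(tin=(433,271),sl=(445,205),last=(200,195)).items():
    q=P[v-30:v+30,u-20:u+20].reshape(-1,3) ; q=q[(q[:,2]>.02)]; print(nm,q.min(0),q.max(0))
```

```text
top ((587.4493408203125, -75.55838012695312), (380.8664245605469, 280.8244323730469), 78.89550018310547) 0.1250669220985965
plate lum 88.0 strip lum 148.33333333333334
plate [ 0.49134952 -0.02584674  0.12290526] ((495.23870849609375, -5.943584442138672), (105.81216430664062, 52.93970489501953), 82.27552032470703) 561
scene ((588.0639038085938, -76.99429321289062), (381.40045166015625, 283.4885559082031), 78.81108856201172) 0.12477764636443922
plate lum 76.33333333333333 strip lum 142.0
plate [ 0.49087017 -0.02677889  0.12254079] ((766.85791015625, -61.81404113769531), (63.16325378417969, 623.1411743164062), 82.82821655273438) 463
tin [ 0.38200698 -0.34039391  0.02193205] [0.4957432  0.05004023 1.33516981]
sl [ 0.47612014 -0.3927386   0.02001121] [0.62632612 0.05004023 1.33516981]
last [0.47612014 0.05004023 0.02086186] [0.70513027 0.33491646 1.33516981]
```

Emit:
step_arm([
  [[1.25,2.74,0],[0,0,-3.4]],
  [[1.25,2.74,0],[0,0,-3.4]],
  [[1.25,2.74,0],[0,0,-3.4]],
  [[1.25,2.74,0],[0,0,-3.4]],
  [[1.25,2.74,0],[0,0,-3.4]],
  [[1.25,2.74,0],[0,0,-3.4]],
  [[1.25,2.74,0],[0,0,-3.4]],
  [[1.25,2.74,0],[0,0,-3.4]],
  [[1.25,2.74,0],[0,0,-3.4]],
  [[1.25,2.74,0],[0,0,-3.4]],
], fingers=0)

```text
clock: 1.1
tool_pos: [0.3679, -0.3006, 0.1997]
eef_rot: [0.995, -0.098, -0.0, -0.0]
contact_force: [0.3, -0.7, -0.3]
opening: 0.113
finger_force: 0.0
```

Emit:
step_arm([
  [[1.25,2.74,0],[0,0,0]],
  [[1.25,2.74,0],[0,0,0]],
  [[1.25,2.74,0],[0,0,0]],
  [[1.25,2.74,0],[0,0,0]],
  [[1.25,2.74,0],[0,0,0]],
  [[1.25,2.74,0],[0,0,0]],
  [[1.25,2.74,0],[0,0,0]],
  [[1.25,2.74,0],[0,0,0]],
  [[1.25,2.74,0],[0,0,0]],
  [[1.25,2.74,0],[0,0,0]],
])

```text
clock: 2.1
tool_pos: [0.4928, -0.0267, 0.1997]
eef_rot: [0.995, -0.097, -0.0, 0.0]
contact_force: [0.3, 0.3, -0.6]
opening: 0.005
finger_force: 0.0
```

Emit:
step_arm([
  [[0,0,-0.5],[0,0,0]],
  [[0,0,-0.5],[0,0,0]],
  [[0,0,-0.5],[0,0,0]],
  [[0,0,-0.5],[0,0,0]],
  [[0,0,-0.5],[0,0,0]],
  [[0,0,-0.5],[0,0,0]],
  [[0,0,-0.5],[0,0,0]],
  [[0,0,-0.5],[0,0,0]],
  [[0,0,0],[0,0,0]],
  [[0,0,0],[0,0,0]],
])

```text
clock: 3.1
tool_pos: [0.4927, -0.028, 0.1599]
eef_rot: [0.995, -0.097, -0.0, 0.0]
contact_force: [0.4, -0.5, -0.3]
opening: 0.004
finger_force: 0.0
```

Emit:
step_arm([
  [[0,0,-0.5],[0,0,0]],
  [[0,0,-0.5],[0,0,0]],
  [[0,0,-0.5],[0,0,0]],
  [[0,0,-0.5],[0,0,0]],
  [[0,0,-0.5],[0,0,0]],
  [[0,0,-0.3],[0,0,0]],
  [[0,0,-0.2],[0,0,0]],
  [[0,0,-0.2],[0,0,0]],
  [[0,0,-0.1],[0,0,0]],
  [[0,0,0],[0,0,0]],
])

```text
clock: 4.1
tool_pos: [0.4927, -0.028, 0.1269]
eef_rot: [0.995, -0.097, -0.0, 0.0]
contact_force: [-0.6, 0.6, 0.8]
opening: 0.005
finger_force: 0.0
```

Emit:
step_arm([
  [[0,0,-0.1],[0,0,0]],
  [[0,0,0],[0,0,0]],
  [[0,0,-0.1],[0,0,0]],
  [[0,0,0],[0,0,0]],
  [[0,0,-0.1],[0,0,0]],
  [[0,0,0],[0,0,0]],
  [[0,0,0],[0,0,0]],
  [[0,0,0],[0,0,0]],
  [[0,0,0],[0,0,0]],
  [[0,0,0],[0,0,0]],
])

```text
clock: 5.1
tool_pos: [0.4927, -0.028, 0.124]
eef_rot: [0.995, -0.097, 0.0, 0.0]
contact_force: [-0.1, -0.4, -0.3]
opening: 0.001
finger_force: 0.0
```

Already below the strip's surface with no force, so the tips are in the opening. Press in.

Emit:
step_arm([
  [[0,0,-0.1],[0,0,0]],
  [[0,0,-0.1],[0,0,0]],
  [[0,0,-0.1],[0,0,0]],
  [[0,0,-0.1],[0,0,0]],
  [[0,0,0],[0,0,0]],
  [[0,0,0],[0,0,0]],
  [[0,0,0],[0,0,0]],
  [[0,0,0],[0,0,0]],
  [[0,0,0],[0,0,0]],
  [[0,0,0],[0,0,0]],
])

```text
clock: 6.1
tool_pos: [0.4927, -0.028, 0.12]
eef_rot: [0.995, -0.097, 0.0, 0.0]
contact_force: [-0.3, 0.2, 0.5]
opening: 0.005
finger_force: 0.0
```

Emit:
step_arm([
  [[0,0,-0.1],[0,0,0]],
  [[0,0,-0.1],[0,0,0]],
  [[0,0,-0.1],[0,0,0]],
  [[0,0,-0.1],[0,0,0]],
  [[0,0,0],[0,0,0]],
  [[0,0,0],[0,0,0]],
  [[0,0,0],[0,0,0]],
  [[0,0,0],[0,0,0]],
  [[0,0,0],[0,0,0]],
  [[0,0,0],[0,0,0]],
])

```text
clock: 7.1
tool_pos: [0.4927, -0.028, 0.116]
eef_rot: [0.995, -0.097, -0.0, 0.0]
contact_force: [-0.3, 0.1, 0.3]
opening: 0.005
finger_force: 0.0
```

The force stays near zero, which is odd. I'll look before pressing further.

Run:
```python
from h import *
p,d,P=snap("scene"); b=p[100:310,80:360,::-1]
cv2.imwrite("pics/s2.png",cv2.resize(b,None,fx=2.5,fy=2.5))
for _ in range(4): 
    s=r.get_state();print(s["contact_force"],s["tool_pos"],s["moment"])
    r.snapshot("top")
```

```text
[ 0.42843694 -0.42149389 -0.19631847] [ 0.49270214 -0.02797574  0.11593783] [0.02019374 0.06389577 0.02681356]
[ 0.14139628  0.54525923 -0.1664563 ] [ 0.49274553 -0.02795048  0.1159614 ] [0.02659149 0.00318776 0.00739209]
[ 0.17573059  0.72691283 -0.20924943] [ 0.49272703 -0.02798666  0.11595662] [0.00781029 0.03807482 0.02313038]
[-0.47029331  0.14202665 -0.85418083] [ 0.49272011 -0.02797855  0.11592764] [ 0.04039554 -0.00020549  0.00106964]
```

View pics/s2.png

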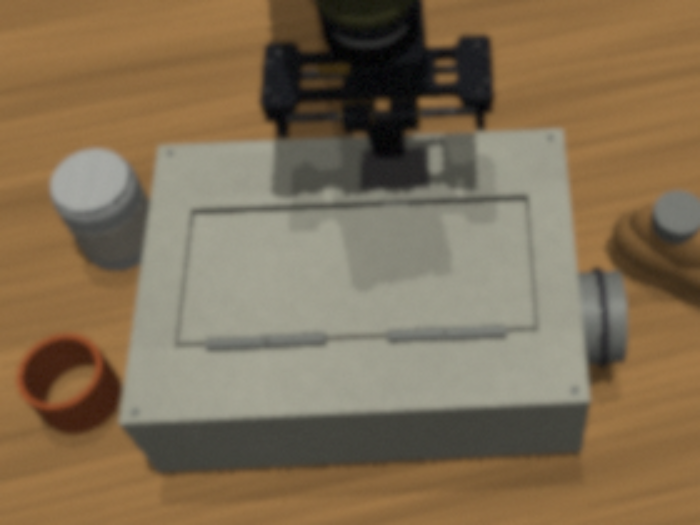

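The tips are over the plate around (388,150), and the lid is still shut. The height reading looks offset, so I'll continue down by feel.

Emit:
step_arm([
  [[0,0,-0.1],[0,0,0]],
  [[0,0,-0.1],[0,0,0]],
  [[0,0,-0.1],[0,0,0]],
  [[0,0,0],[0,0,0]],
  [[0,0,0],[0,0,0]],
  [[0,0,0],[0,0,0]],
  [[0,0,0],[0,0,0]],
  [[0,0,0],[0,0,0]],
  [[0,0,0],[0,0,0]],
  [[0,0,0],[0,0,0]],
])

```text
clock: 8.35
tool_pos: [0.4927, -0.028, 0.113]
eef_rot: [0.995, -0.097, 0.0, 0.0]
contact_force: [0.5, -0.5, -0.7]
opening: 0.005
finger_force: 0.0
```

Run:
```python
from h import *
p,d,P=snap("scene")
w,dw,Pw=snap("wrist"); 
g=p.mean(2); v0,v1,u0,u1=140,176,215,262
for v in range(146,178,2): print(v,[(int(g[v,u]),int(P[v,u,0]*1000),int(P[v,u,1]*1000),int(P[v,u,2]*1000)) for u in (225,236,244)])
cv2.imwrite("pics/w1.png",np.hstack([cv2.resize(w[:,:,::-1],(400,300)),cv2.resize(p[130:190,200:280,::-1],(400,300))]))
```

```text
146 [(16, 518, -47, 237), (26, 523, -25, 237), (22, 530, -9, 240)]
148 [(15, 526, -48, 241), (20, 529, -26, 237), (15, 533, -10, 238)]
150 [(11, 524, -49, 233), (15, 523, -26, 224), (11, 533, -11, 232)]
152 [(22, 524, -49, 226), (6, 504, -25, 193), (43, 531, -11, 222)]
154 [(55, 349, -44, 0), (7, 505, -26, 187), (77, 459, -4, 123)]
156 [(72, 455, -49, 125), (6, 504, -27, 179), (72, 465, -5, 124)]
158 [(70, 461, -50, 125), (9, 504, -27, 172), (60, 469, -6, 122)]
160 [(57, 453, -50, 107), (4, 503, -28, 165), (42, 475, -8, 122)]
162 [(51, 454, -51, 101), (11, 506, -29, 161), (40, 481, -9, 122)]
164 [(47, 453, -52, 92), (27, 483, -28, 124), (36, 485, -10, 120)]
166 [(43, 465, -53, 100), (36, 486, -29, 120), (38, 492, -11, 122)]
168 [(40, 469, -54, 98), (39, 493, -30, 122), (38, 497, -12, 121)]
170 [(41, 476, -55, 100), (40, 500, -31, 124), (38, 503, -13, 122)]
172 [(40, 496, -57, 119), (39, 506, -32, 125), (38, 509, -14, 122)]
174 [(42, 502, -58, 120), (43, 510, -33, 122), (52, 515, -16, 122)]
176 [(75, 509, -59, 122), (79, 517, -35, 125), (100, 522, -17, 125)]
```

View pics/w1.png

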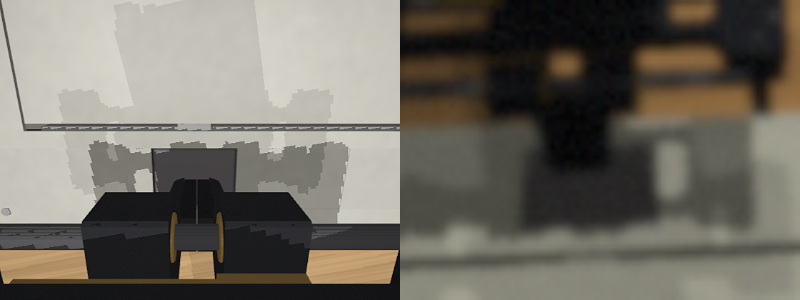

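The depth picture puts the fingertip's lower end at about z = 0.158, some 35 mm above the plate, while the tool reading is 0.113. I'll descend carefully and check again.

Emit:
step_arm([
  [[0,0,-0.2],[0,0,0]],
  [[0,0,-0.2],[0,0,0]],
  [[0,0,-0.2],[0,0,0]],
  [[0,0,-0.2],[0,0,0]],
  [[0,0,-0.2],[0,0,0]],
  [[0,0,-0.2],[0,0,0]],
  [[0,0,-0.2],[0,0,0]],
  [[0,0,-0.2],[0,0,0]],
  [[0,0,-0.2],[0,0,0]],
  [[0,0,0],[0,0,0]],
])

```text
clock: 9.45
tool_pos: [0.4925, -0.028, 0.0947]
eef_rot: [0.995, -0.097, -0.0, 0.0]
contact_force: [0.1, 0.3, 0.5]
opening: 0.003
finger_force: 0.0
```

Run:
```python
from h import *
p,d,P=snap("scene")
g=p.mean(2)
for v in range(148,178,2): print(v,[(int(g[v,u]),int(P[v,u,0]*1000),int(P[v,u,1]*1000),int(P[v,u,2]*1000)) for u in (233,236,239)])
```

```text
148 [(85, 335, -19, 0), (60, 337, -11, 0), (6, 517, -19, 221)]
150 [(57, 342, -20, 0), (43, 345, -13, 1), (18, 520, -20, 218)]
152 [(36, 519, -33, 214), (29, 521, -27, 215), (17, 526, -21, 219)]
154 [(18, 520, -33, 209), (15, 497, -26, 178), (15, 530, -22, 218)]
156 [(5, 501, -33, 178), (12, 502, -27, 177), (9, 531, -22, 212)]
158 [(5, 502, -34, 173), (11, 504, -27, 172), (7, 529, -23, 203)]
160 [(9, 503, -35, 167), (8, 493, -27, 151), (8, 506, -22, 166)]
162 [(7, 502, -35, 159), (9, 498, -28, 150), (11, 506, -22, 159)]
164 [(10, 501, -36, 149), (4, 502, -29, 149), (5, 504, -23, 150)]
166 [(11, 503, -37, 145), (12, 503, -30, 142), (5, 504, -23, 142)]
168 [(16, 505, -38, 141), (23, 503, -31, 135), (19, 506, -24, 137)]
170 [(35, 497, -38, 122), (35, 498, -31, 121), (37, 502, -25, 124)]
172 [(39, 503, -39, 122), (39, 505, -32, 123), (39, 507, -26, 123)]
174 [(49, 509, -40, 123), (45, 510, -33, 123), (43, 510, -27, 120)]
176 [(104, 514, -41, 123), (82, 516, -34, 123), (80, 519, -28, 125)]
```

The tip is now about 12 mm above the plate, a reading offset of about 40 mm. Next is a gentle descent.

Emit:
step_arm([
  [[0,0,-0.1],[0,0,0]],
  [[0,0,-0.1],[0,0,0]],
  [[0,0,-0.1],[0,0,0]],
  [[0,0,-0.1],[0,0,0]],
  [[0,0,-0.1],[0,0,0]],
  [[0,0,-0.1],[0,0,0]],
  [[0,0,-0.1],[0,0,0]],
  [[0,0,0],[0,0,0]],
  [[0,0,0],[0,0,0]],
  [[0,0,0],[0,0,0]],
])

```text
clock: 10.5
tool_pos: [0.4928, -0.028, 0.088]
eef_rot: [0.995, -0.097, 0.0, 0.0]
contact_force: [-0.3, -0.4, 0.6]
opening: 0.009
finger_force: 0.0
```

Emit:
step_arm([
  [[0,0,-0.1],[0,0,0]],
  [[0,0,-0.1],[0,0,0]],
  [[0,0,-0.1],[0,0,0]],
  [[0,0,0],[0,0,0]],
  [[0,0,0],[0,0,0]],
  [[0,0,0],[0,0,0]],
  [[0,0,0],[0,0,0]],
  [[0,0,0],[0,0,0]],
  [[0,0,0],[0,0,0]],
  [[0,0,0],[0,0,0]],
])

```text
clock: 11.5
tool_pos: [0.4927, -0.028, 0.085]
eef_rot: [0.995, -0.097, -0.0, 0.0]
contact_force: [-0.3, -0.4, 0.4]
opening: 0.001
finger_force: 0.0
```

Emit:
step_arm([
  [[0,0,-0.1],[0,0,0]],
  [[0,0,-0.1],[0,0,0]],
  [[0,0,-0.1],[0,0,0]],
  [[0,0,0],[0,0,0]],
  [[0,0,0],[0,0,0]],
  [[0,0,0],[0,0,0]],
  [[0,0,0],[0,0,0]],
  [[0,0,0],[0,0,0]],
  [[0,0,0],[0,0,0]],
  [[0,0,0],[0,0,0]],
])

```text
clock: 12.5
tool_pos: [0.4928, -0.0279, 0.0819]
eef_rot: [0.995, -0.097, 0.0, 0.0]
contact_force: [0.4, 0.6, 0.4]
opening: 0.003
finger_force: 0.6
```

Emit:
step_arm([
  [[0,0,-0.1],[0,0,0]],
  [[0,0,-0.1],[0,0,0]],
  [[0,0,-0.1],[0,0,0]],
  [[0,0,0],[0,0,0]],
  [[0,0,0],[0,0,0]],
  [[0,0,0],[0,0,0]],
  [[0,0,0],[0,0,0]],
  [[0,0,0],[0,0,0]],
  [[0,0,0],[0,0,0]],
  [[0,0,0],[0,0,0]],
])

```text
clock: 13.5
tool_pos: [0.4927, -0.028, 0.0789]
eef_rot: [0.995, -0.097, -0.0, 0.0]
contact_force: [-0.7, 1.0, -0.5]
opening: 0.004
finger_force: 0.0
```

Run:
```python
from h import *
c=r.calibration("scene"); print(r.get_state()["contact_force"])
p,d,P=snap("scene")
g=p.mean(2)
for v in range(156,182,2): print(v,[(int(g[v,u]),int(P[v,u,0]*1000),int(P[v,u,1]*1000),int(P[v,u,2]*1000)) for u in (227,233,236,239,248)])
f=210/np.tan(np.radians(c["fov_y"])/2)
for X in ([.5017,-.0297,.079],[.5017,-.0297,.119]):
    q=np.array(c["R"])@X+c["t"]; print(q[:2]/q[2]*f+[c["cx"],c["cy"]])
w,dw,Pw=snap("wrist")
cv2.imwrite("pics/w2.png",np.hstack([cv2.resize(w[:,:,::-1],(400,300)),cv2.resize(p[130:190,200:280,::-1],(400,300),interpolation=0)]))
```

```text
[-0.66935492  0.9854349  -0.45097673]
156 [(13, 519, -47, 205), (28, 515, -34, 197), (29, 519, -28, 200), (17, 525, -22, 205), (48, 530, -4, 205)]
158 [(16, 525, -48, 206), (20, 519, -35, 194), (26, 521, -29, 195), (23, 528, -23, 202), (39, 533, -4, 202)]
160 [(9, 525, -48, 199), (13, 500, -34, 163), (11, 499, -28, 160), (7, 528, -23, 195), (27, 532, -5, 194)]
162 [(13, 526, -49, 194), (3, 503, -35, 160), (9, 502, -29, 157), (11, 528, -24, 188), (29, 534, -6, 190)]
164 [(30, 471, -48, 114), (8, 503, -36, 153), (12, 495, -29, 139), (8, 505, -23, 150), (37, 485, 0, 117)]
166 [(36, 478, -49, 116), (7, 503, -37, 145), (7, 501, -30, 140), (11, 504, -23, 142), (36, 490, -2, 117)]
168 [(38, 485, -50, 118), (11, 503, -37, 137), (6, 503, -31, 135), (11, 505, -24, 136), (40, 493, -2, 113)]
170 [(36, 490, -51, 117), (5, 502, -38, 128), (8, 502, -31, 127), (8, 504, -25, 127), (37, 503, -4, 119)]
172 [(37, 495, -52, 116), (19, 503, -39, 123), (23, 503, -32, 120), (24, 505, -25, 121), (40, 507, -5, 116)]
174 [(42, 502, -53, 118), (44, 503, -40, 115), (42, 504, -33, 113), (44, 508, -26, 117), (65, 513, -6, 117)]
176 [(63, 509, -54, 120), (97, 514, -41, 123), (79, 517, -35, 125), (72, 519, -28, 124), (116, 522, -8, 123)]
178 [(105, 516, -55, 123), (126, 521, -42, 125), (113, 521, -35, 123), (105, 524, -29, 124), (125, 529, -9, 124)]
180 [(122, 523, -56, 124), (119, 527, -43, 126), (119, 527, -37, 123), (121, 527, -30, 122), (119, 534, -10, 123)]
[238.69115975 181.29115334]
[237.17409195 171.55531702]
```

View pics/w2.png

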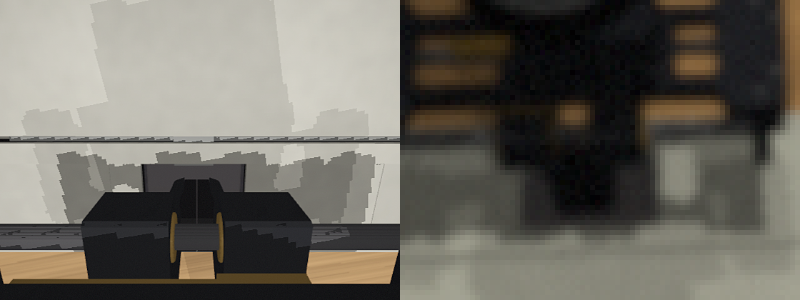

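The plate is now down at about z = 0.117, pressed in about 5–6 mm. The force sensor isn't registering it, so I'll rely on vision. One more small push.

Emit:
step_arm([
  [[0,0,-0.1],[0,0,0]],
  [[0,0,0],[0,0,0]],
  [[0,0,0],[0,0,0]],
  [[0,0,0],[0,0,0]],
  [[0,0,0],[0,0,0]],
  [[0,0,0],[0,0,0]],
  [[0,0,0],[0,0,0]],
  [[0,0,0],[0,0,0]],
  [[0,0,0],[0,0,0]],
  [[0,0,0],[0,0,0]],
])

```text
clock: 14.6
tool_pos: [0.4928, -0.028, 0.0779]
eef_rot: [0.995, -0.097, 0.0, 0.0]
contact_force: [0.3, 0.7, 2.9]
opening: 0.005
finger_force: 1.4
```

```bash
cat > lid.py <<'E'
from h import *
p,d,P=snap("scene")
e=np.array([.981,-.193]);l=np.array([-e[1],e[0]]);S=np.array([.4865,-.0564])
Q=P[...,:2]-S; X=Q@e; Y=Q@l; Z=P[...,2]
m=(abs(X-.0)<.022)&(abs(Y-.03)<.029)&(Z<.128)&(Z>.1); print("plate z",np.median(Z[m]),m.sum())
m=(abs(Y+.09)<.05)&(X>.02)&(X<.26)&(Z>.135)&(Z<.3); print("raised",m.sum())
if m.sum()>50:
    x,z=X[m],Z[m]; i=z>z.max()-.01; print("edge x,z",np.median(x[i]),z.max(),"ang",np.arctan2(np.median(z[i])-.127,.1765-np.median(x[i])))
print(r.get_state()["tool_pos"],r.get_state()["contact_force"],r.get_state()["clock"])
E
python3 lid.py
```

```text
plate z 0.11625695484017169 175
raised 2967
edge x,z 0.1107141528858574 0.244960960748403 ang 1.0426264823998712
[ 0.49277149 -0.02798384  0.07792213] [-0.27762561  0.58536902  2.37886836] 14.65
```

The lid has sprung to about 1.04 rad. Lifting off the plate and approaching the lid.

Emit:
step_arm([
  [[0,0,0.4],[0,0,0]],
  [[0,0,0.6],[0,0,0]],
  [[0,0,0.8],[0,0,0]],
  [[0,0,1],[0,0,0]],
  [[0,0,1],[0,0,0]],
  [[0,0,1],[0,0,0]],
  [[0,0,1],[0,0,0]],
  [[0,0,1],[0,0,0]],
  [[0,0,0.8],[0,0,0]],
  [[0,0,0.4],[0,0,0]],
])

```text
clock: 15.65
tool_pos: [0.4931, -0.028, 0.1589]
eef_rot: [0.995, -0.097, 0.001, -0.0]
contact_force: [0.9, 0.3, 0.6]
opening: 0.003
finger_force: 0.0
```

```bash
python3 lid.py
```

```text
plate z 0.12258017185284822 357
raised 2885
edge x,z 0.036869274472601694 0.2998531674775897 ang 0.8793992805272656
[ 0.49326523 -0.02796642  0.15903611] [-0.62597553  0.333156    0.07719939] 15.7
```

Emit:
step_arm([
  [[0.69,-0.135,0],[0,0,0]],
  [[0.69,-0.135,0],[0,0,0]],
  [[0.69,-0.135,0],[0,0,0]],
  [[0.69,-0.135,0],[0,0,0]],
  [[0.69,-0.135,0],[0,0,0]],
  [[0.69,-0.135,0],[0,0,0]],
  [[0.69,-0.135,0],[0,0,0]],
  [[0.69,-0.135,0],[0,0,0]],
  [[0.69,-0.135,0],[0,0,0]],
  [[0.5,-0.1,0],[0,0,0]],
])

```text
clock: 16.7
tool_pos: [0.5606, -0.0413, 0.158]
eef_rot: [0.995, -0.097, 0.0, 0.0]
contact_force: [0.1, -1.1, -0.2]
opening: 0.006
finger_force: 0.0
```

```bash
python3 lid.py
```

```text
plate z 0.12256129815267218 81
raised 2881
edge x,z 0.10598759548437779 0.2998198486649345 ang 1.176389280640422
[ 0.561337   -0.04141327  0.15796285] [ 1.57111788 -0.18271578  0.8373654 ] 16.75
```

Emit:
step_arm([
  [[0.59,-0.115,0.25],[0,0,0]],
  [[0.59,-0.115,0.25],[0,0,0]],
  [[0.59,-0.115,0.25],[0,0,0]],
  [[0.59,-0.115,0.25],[0,0,0]],
  [[0.59,-0.115,0.25],[0,0,0]],
  [[0.59,-0.115,0.25],[0,0,0]],
  [[0.59,-0.115,0.25],[0,0,0]],
  [[0.59,-0.115,0.25],[0,0,0]],
  [[0.59,-0.115,0.25],[0,0,0]],
  [[0.59,-0.115,0.25],[0,0,0]],
])

```text
clock: 17.75
tool_pos: [0.6195, -0.0528, 0.183]
eef_rot: [0.995, -0.097, 0.0, 0.0]
contact_force: [-0.5, -0.7, -1.9]
opening: 0.007
finger_force: 0.2
```

Run:
```python
from h import *
p,d,P=snap("scene"); cv2.imwrite("pics/s3.png",cv2.resize(p[60:310,80:360,::-1],None,fx=2,fy=2)); print(r.get_state()["contact_force"])
```

```text
[ 1.22285857 -0.51107973 -0.15507773]
```

View pics/s3.png

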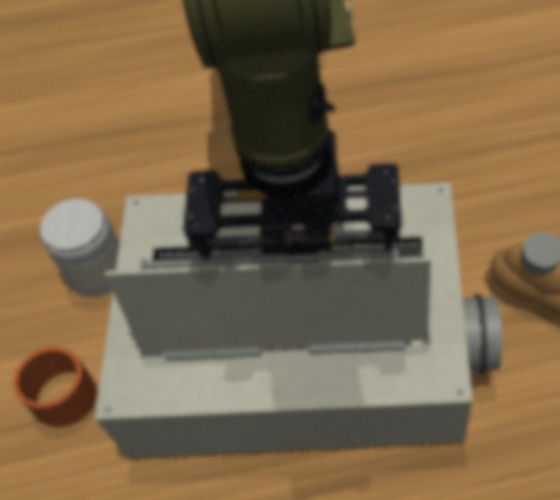

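The lid is being carried up, with its edge at row ~265 against the fingers, and nothing is disturbed. Continuing.

Emit:
step_arm([
  [[0.59,-0.115,0.2],[0,0,0]],
  [[0.59,-0.115,0.2],[0,0,0]],
  [[0.59,-0.115,0.2],[0,0,0]],
  [[0.59,-0.115,0.2],[0,0,0]],
  [[0.59,-0.115,0.2],[0,0,0]],
  [[0.59,-0.115,0.2],[0,0,0]],
  [[0.59,-0.115,0.1],[0,0,0]],
  [[0.59,-0.115,0.1],[0,0,0]],
  [[0.59,-0.115,0.1],[0,0,0]],
  [[0.59,-0.115,0.1],[0,0,0]],
])

```text
clock: 18.8
tool_pos: [0.6754, -0.0636, 0.1984]
eef_rot: [0.995, -0.097, -0.003, -0.0]
contact_force: [-14.5, 2.3, 6.0]
opening: 0.007
finger_force: 6.7
```

Run:
```python
from h import *
p,d,P=snap("scene"); cv2.imwrite("pics/s4.png",cv2.resize(p[60:310,80:360,::-1],None,fx=2,fy=2)); print(r.get_state()["contact_force"])
```

```text
[-6.99138989 -0.14587246  4.00490464]
```

View pics/s4.png

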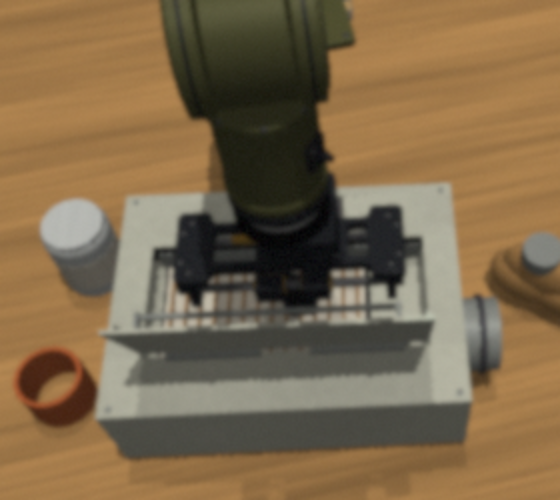

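The lid leans well back, edge at row ~330, and the force rose as it neared the stop. Backing off.

Emit:
step_arm([
  [[-0.3,0.06,0],[0,0,0]],
  [[-0.5,0.1,0],[0,0,0]],
  [[-1,0.2,0],[0,0,0]],
  [[-1.5,0.3,0.2],[0,0,0]],
  [[-2,0.4,0.5],[0,0,0]],
  [[-2,0.4,0.5],[0,0,0]],
  [[-2,0.4,0.5],[0,0,0]],
  [[-2,0.4,0.5],[0,0,0]],
  [[-2,0.4,0.5],[0,0,0]],
  [[-2,0.4,0.5],[0,0,0]],
])

```text
clock: 19.85
tool_pos: [0.5242, -0.0334, 0.2314]
eef_rot: [0.995, -0.097, 0.001, 0.0]
contact_force: [-0.1, 0.1, 1.7]
opening: 0.007
finger_force: 0.0
```

Emit:
step_arm([
  [[-1,0.2,0.5],[0,0,0]],
  [[0,0,0],[0,0,0]],
  [[0,0,0],[0,0,0]],
  [[0,0,0],[0,0,0]],
  [[0,0,0],[0,0,0]],
  [[0,0,0],[0,0,0]],
  [[0,0,0],[0,0,0]],
  [[0,0,0],[0,0,0]],
  [[0,0,0],[0,0,0]],
  [[0,0,0],[0,0,0]],
])

```text
clock: 20.85
tool_pos: [0.5148, -0.0315, 0.236]
eef_rot: [0.995, -0.097, 0.0, 0.0]
contact_force: [0.2, 0.3, 0.3]
opening: 0.006
finger_force: 0.0
```

```bash
cat > lid2.py <<'E'
from h import *
e=np.array([.981,-.193]);l=np.array([-e[1],e[0]]);S=np.array([.4865,-.0564])
for n in("scene","top"):
    p,d,P=snap(n)
    Q=P[...,:2]-S; X=Q@e; Y=Q@l; Z=P[...,2]
    m=(abs(Y+.11)<.03)&(X>.15)&(X<.26)&(Z>.135)&(Z<.27); x,z=X[m],Z[m]
    i=z>z.max()-.008; a=np.median(x[i]),np.median(z[i]); print(n,m.sum(),a,np.arctan2(a[1]-.127,.1765-a[0]))
    m=(abs(X)<.02)&(abs(Y-.03)<.026)&(Z<.14); print("plate",np.median(Z[m]) if m.any() else 0,m.sum())
cv2.imwrite("pics/s5.png",cv2.resize(p[100:310,140:480,::-1],None,fx=2,fy=2))
s=r.get_state();print(s["contact_force"],s["clock"])
E
python3 lid2.py
```

```text
scene 501 (np.float64(0.21133631166670644), np.float64(0.2554860443437257)) 1.8355602875572474
plate 0.12267820725747387 311
top 775 (np.float64(0.2117862041062329), np.float64(0.2558314181116582)) 1.8381343809422654
plate 0.12270685958848744 27
[-0.04976625  0.05043919  0.29177014] 20.95
```

View pics/s5.png

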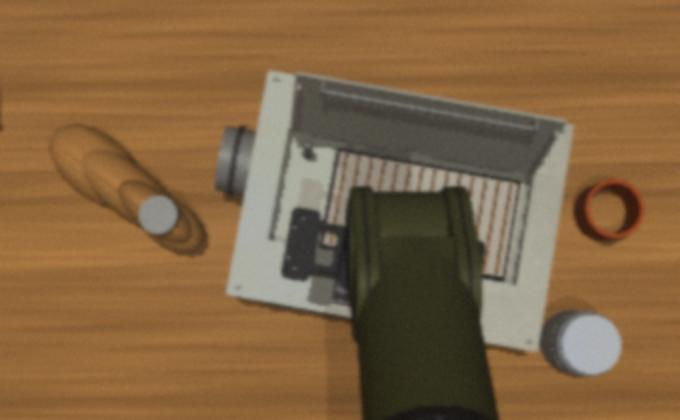

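The lid is leaning back and the tin, sleeve and last haven't moved. I'll wait a second and check the lid is still before handing in.

Emit:
step_arm([
  [[0,0,0],[0,0,0]],
  [[0,0,0],[0,0,0]],
  [[0,0,0],[0,0,0]],
  [[0,0,0],[0,0,0]],
  [[0,0,0],[0,0,0]],
  [[0,0,0],[0,0,0]],
  [[0,0,0],[0,0,0]],
  [[0,0,0],[0,0,0]],
  [[0,0,0],[0,0,0]],
  [[0,0,0],[0,0,0]],
])

```text
clock: 21.95
tool_pos: [0.5148, -0.0315, 0.236]
eef_rot: [0.995, -0.097, 0.0, 0.0]
contact_force: [0.1, -0.3, 0.3]
opening: 0.007
finger_force: 0.0
```

```bash
python3 lid2.py
python3 - <<'E'
from h import *
e=np.array([.981,-.193]);l=np.array([-e[1],e[0]]);S=np.array([.4865,-.0564])
p,d,P=snap("scene");Q=P[...,:2]-S; X=Q@e; Y=Q@l; Z=P[...,2]
m=(abs(Y+.05)<.08)&(X>.17)&(X<.26)&(Z>.145)&(Z<.235)
x,z=X[m],Z[m]; k=np.polyfit(z,x,1); print("plane fit angle",np.pi/2+np.arctan(k[0]),m.sum())
E
```

```text
scene 505 (np.float64(0.21322962723428912), np.float64(0.2553610657542936)) 1.849492348327824
plate 0.12271475449243763 308
top 765 (np.float64(0.21158080821198602), np.float64(0.2550614365506867)) 1.8381743152002743
plate 0.1228376905526214 27
[0.29215977 0.05831929 0.31538908] 22.05
plane fit angle 1.8978336304590435 653
```

The plane fit gives 1.898 rad: the lid is still and on its stop.

```bash
python3 -c "
from plant import r
print(r.finish_job())"
```

```text
the job is handed in; nothing more can be done
None
```

The filter lid is open, resting still at about 1.90 rad on its stop; the push plate is back out, the fingers touch nothing, and the job is handed in (no verdict was returned).

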